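# Reject the lidless carrom-men box and close up the row

### The arm

A 6-joint arm with a two-finger parallel gripper is mounted at the origin on the work surface. World frame = base frame: x ahead of the robot, y to its left, z up, the work surface at z = 0. Lengths are in m, angles in rad, forces in N, time in s.
With the tool pointing down it reaches from about 0.325 to 0.9 m from the base axis. Payload 6.1 kg.
Tool frame: the origin (TCP) lies midway between the tips of the shut fingers; the grasp point (between the pads) lies 19 mm behind it (ctrl.tcp_to_grasp is the distance from the TCP to the grasp point, in m); z points along the fingers, y is the direction in which the jaws open and shut (so a half turn about z gives the same grasp; the last joint's range is limited). The gripper opens to 87 mm and grips with 3 to 60 N. Pads are 19 mm wide; open, the fingers measure 117 mm over their backs; the gripper's body (75 mm by 190 mm) begins 51 mm behind the grasp point.
Start: joints at [0.978, 0.22, 1.526, -0, 1.395, -0.126], TCP at [0.281, 0.558, 0.187] pointing down, gripper open.
Joint ranges: [-2.98, 2.98], [-0.91, 2.08], [0.09, 2.57], [-1.24, 4.39], [0.2, 2.65], [-2.68, 2.68]. Speed limits (rad/s): [2.57, 2.57, 3.01, 3.14, 3.14, 3.14].

### API

Orientations are given as [roll, pitch, yaw] about the fixed x, y, z axes, in that order (R = Rz(yaw) Ry(pitch) Rx(roll)).
In Python, from plant import ctrl, optics, nets gives the robot as it stands. The module is installed in compiled form; this text tells all that it offers.
- The arm moves only by the shell command python3 -m jog 'ROWS' [OPENING] [FORCE]. ROWS is JSON, a list that holds one entry, the list of rows, each a list of 6 numbers: the shift along the tool's x, y, z each as a share of 200 mm, from -1 to 1, then the turn, a rotation vector about the tool's x, y, z each as a share of 360 degrees, from -1 to 1. A call has exactly 8 rows; each row is the pose to reach, as a shift and turn from the pose commanded when the call began, along the tool's axes at that moment, turning the shorter way round; what a row does not reach only later rows make up. A row lasts 1/10 s, in which the tool goes at most 50 mm and 8.59 degrees, less where a joint would pass 70% of its speed; a pose out of reach is approached as far as the arm can. A call with a number of a shift or a turn outside -1 to 1 is refused whole. A call with a gripper value outside its range is refused whole. OPENING is the closure, from -1 (fully open) to 1 (shut), set as the call begins (- or left out, the last holds). The fingers move at their own pace and stop on an object; FORCE is the grip in N (left out, the last holds). Time passes only in rows, so rows that repeat a pose let the fingers close, or fill a call up. It gives the time, the measured TCP pose, the force and the opening at its end, in the units of the state.
- ctrl.read_state(): the state, without advancing time (a new reading comes with each control period).
- optics.camera(name): name is "scene" or "top" or "wrist"; returns the picture (480x640x3 uint8, blue, green, red); there is no depth.
- optics.camera_model(name): a dict with "intrinsics" (3x3 intrinsics, pixels), "k1" (the pictures are not rectified: a ray, as slopes to the right and down, at radius r is drawn at 1 + k1 r^2 times it, then the intrinsics apply), "R" (3x3) and "t" (3): a world point X has camera coordinates R X + t; the wrist camera has in their place "hand_eye" (4x4, takes a point from camera to tool coordinates, whose origin is the TCP and whose axes are the flange's). Camera axes: x right, y down, z forward; pixel columns grow to the right and rows downward; lengths in m; the calibration is good to about 2 mm. A picture is of the moment at which its call begins: read the wrist's pose just before it. camera_model takes no time and is no camera call.
- ctrl.close_job(): hands the job in, once; it reports no verdict.
Trained networks look in the newest picture that a camera, given by its name, has taken for a name from the list of things; names that differ only in an ending like _2 or _b are one class to them, and where a whole thing is asked for, a point or a joint stands for the part that bears it (a point fixed in the world has none). Each returns a list of dicts, best first, with "confidence" (0 to 1); they miss things now and then, are a little off and sometimes report something else, mostly with a low value. They report only what shows in the picture. A call takes as long as a camera call. They do not tell look-alikes from the thing itself.
- nets.recognise(camera, query): "box" ([left, top, width, height] in pixels, round what is visible of it).
- nets.tip_of(camera, query): "pixel" ([row, column] in pixels: a listed point, or the origin of a listed thing).
The state is a dict: "clock": time; "q": joint angles; "qvel": joint speeds; "joint_efforts": joint torques, N m; "ee_pos": TCP position; "eef_rot": TCP orientation; "force": force on the tool from outside, world axes, zero at the start; "wrist_torque": the same for the moment, N m; "gripper_width": opening from 0.0 (shut) to 1.0 (fully open).
Only numpy, scipy, OpenCV 4.12 (cv2) and the standard library are available. Lean on these libraries where they do the work, as an engineer would, in place of code of your own. Each camera call takes 0.05 s, during which the arm holds its last target. There are 200 camera calls.

### The job

Slide the wooden box that has lost its lid out of the row on the raised shelf and drop it off the shelf's end into the slatted crate; its bottom is loose, so drag or push it along the shelf and do not lift it. Then close the gap: push the loose lidded box squarely up against the fixed display box (the one with the striker on its lid) so that they touch face to face with their front faces level. Leave the bell, the powder tin and the coin tin where they stand.

Things in the scene. Friction and masses are not known exactly. Their poses are not given: they have to be found in the camera images.
- board: Raised ply shelf with a white laminated top, fixed, 320 (x) x 500 (y) x 90 mm high. Origin: centre of its underside, at table level; its flat top is 90 mm above the origin. Along its far (+x) edge runs a fixed ledge 12 mm high whose inner face is at x = +149 mm; the other three edges are open. Its own x points away from the robot, y along the shelf.
- reject: Square wooden box without a lid, empty, loose, 84 x 84 x 34 mm high; walls 7 mm, floor 7 mm thick, inside 70 x 70 mm, open upward; about 0.16 kg. Too wide to grasp across. Starts in the middle of the row, between good_box and neighbour. Origin: centre of its underside.
- reject_mid (a point): Centre of the volume of the lidless box, 17 mm above its origin.
- good_box: Square wooden box with its lid shut, loose, 84 x 84 x 45 mm high, small brass catch on its front (-x) face, about 0.24 kg. Too wide to grasp across. It starts at one end of the row, standing a little off the ledge. Origin: centre of its underside.
- neighbour: Square lidded wooden display box fixed to the shelf at the other end of the row (left or right), 84 x 84 x 55 mm high, with a flat amber striker (41 mm across, 7 mm thick) on its lid. Its axes are parallel to the shelf's and its back face is 1 mm off the ledge. Origin: centre of its underside.
- crate: Slatted wooden crate, open on top, fixed on the table close against the left or right end of the shelf; 250 (x) x 160 (y) x 80 mm high, walls and floor 7 mm; its rim is 10 mm below the shelf top. Axes parallel to the shelf's. Origin: centre of its underside.
- bell: Chrome push-button bell on a round base 72 mm across, 53 mm high, standing on the shelf in front of the row. Origin: centre of its underside. Leave it.
- powder_tin: Round plain metal powder tin, 72 mm across, 58 mm high, standing on the shelf in front of the row, on the other side from the bell. Origin: centre of its underside. Leave it.
- coin_tin: Round green enamel coin tin with a lid, 104 mm across, 104 mm high, on the table at the end of the shelf away from the crate. Origin: centre of its underside. Leave it.
Things that resemble listed ones, but are neither listed nor needed, are in the scene too. Leave any green look-alike of the good_box alone.

How it is judged:
On the way:
1. the lidless box lies in the crate (x of reject_mid in the frame of crate between -0.118 and 0.118 m and y of reject_mid in the frame of crate between -0.073 and 0.073 m and z of reject_mid in the frame of crate below 0.065 m), for 0.3 s.
At the end, for the whole second after the job is handed in: Lidless box at rest in the crate, its middle inside the walls and under 65 mm above the crate's underside. Lidded box at rest upright on the shelf beside the display box: gap under 3 mm, square within 0.05 rad, fronts level within 10 mm. Bell and both tins moved under 12 mm (all of step 1 and y of good_box in the frame of neighbour between -0.087 and 0.087 m and x of good_box in the frame of neighbour between -0.01 and 0.01 m and z of good_box in the frame of neighbour between -0.005 and 0.005 m and angle between the x axis of good_box and the x axis of neighbour, either way round below 0.05 rad and angle between good_box's own z axis and vertical below 0.05 rad and linear speed of each of reject, good_box below 0.02 m/s and angular speed of each of reject, good_box below 0.2 rad/s and distance of each of bell, powder_tin, coin_tin from where it was at the start of the episode below 0.012 m); the robot touches nothing.
It fails at once if the lidless box is lifted more than 15 mm off the shelf (z of reject in the frame of board above 0.105 m).
It fails at once if the bell is moved more than 12 mm or tipped (distance of bell from where it was at the start of the episode above 0.012 m or angle between bell's own z axis and vertical above 0.3 rad).
It fails at once if the powder tin is moved more than 12 mm or tipped (distance of powder_tin from where it was at the start of the episode above 0.012 m or angle between powder_tin's own z axis and vertical above 0.3 rad).
It fails at once if the coin tin is moved more than 12 mm or tipped (distance of coin_tin from where it was at the start of the episode above 0.012 m or angle between coin_tin's own z axis and vertical above 0.3 rad).
It also fails if it takes over 72 s, if anything falls off the work surface, if the arm or the gripper's body presses on something with over 40 N, if the wrist force passes 120 N, or if a joint passes its speed limit or range.

## Working session

There is one attempt and no reset: what is moved stays moved. The work goes in short steps, Python scripts to look and compute and a shell command to move; the robot and the scene stay as the last step left them, time stands still between calls to the robot, and variables do not carry over. Pictures are saved under pics/ and viewed, about 8 in all and at most 12, crops included, and the job is handed in when it is done.

```bash
mkdir -p pics; cat > h.py <<'E'
import numpy as np, cv2
from plant import ctrl, optics, nets
from scipy.spatial.transform import Rotation as Ro
def ray(cam,px,s=None):
    """px (col,row) -> origin, dir in world"""
    m=optics.camera_model(cam);K=np.array(m["intrinsics"])
    d=np.array([m["k1"],0,0,0],float)
    u=cv2.undistortPoints(np.array([[px]],float),K,d)[0,0]
    v=np.array([u[0],u[1],1.])
    if "R" in m: R=np.array(m["R"]);t=np.array(m["t"]); return -R.T@t, R.T@v
    s=s or ctrl.read_state();H=np.array(m["hand_eye"]);R=Ro.from_euler("xyz",s["eef_rot"]).as_matrix()
    return R@H[:3,3]+np.array(s["ee_pos"]), R@H[:3,:3]@v
def at(cam,px,z,s=None):
    o,d=ray(cam,px,s); return o+d*(z-o[2])/d[2]
E
python3 - <<'E'
from h import *
s=ctrl.read_state();print(s)
for c in("scene","top"):
    cv2.imwrite(f"pics/{c}0.png",optics.camera(c))
    for n in "board reject good_box neighbour crate bell powder_tin coin_tin".split():
        b=nets.recognise(c,n)[:3];t=nets.tip_of(c,n)[:3]
        for x in t: print(c,n,np.round(x["pixel"],1),round(x["confidence"],2),np.round(at(c,x["pixel"][::-1],0.0 if n in("crate","coin_tin","board") else .09),3))
        for x in b: print('   box',np.round(x["box"]),round(x["confidence"],2))
E
```

```text
{'clock': 0.0, 'q': array([ 9.77883188e-01,  2.21218537e-01,  1.52760238e+00, -2.62963318e-05,
        1.39471652e+00, -1.26108425e-01]), 'qvel': array([ 0.00017674, -0.00201584, -0.0008503 , -0.00037708, -0.00244018,
       -0.001096  ]), 'joint_efforts': array([-1.39401895e-04, -4.94615972e+01, -3.87376928e+01,  6.99237641e-02,
        5.74138714e-02, -2.02189731e-04]), 'ee_pos': array([0.28089902, 0.55754458, 0.18574666]), 'eef_rot': array([-3.13966006e+00, -2.18928768e-04,  2.67479236e+00]), 'force': array([-0.46255395,  0.11497785, -0.44354343]), 'wrist_torque': array([-0.05043466,  0.01034372,  0.04370882]), 'gripper_width': 1.0026456174057787}
   box [187. 145. 269. 185.] 0.78
scene reject [253.3 321.7] 0.97 [0.64 0.03 0.09]
   box [295. 221.  55.  50.] 0.78
scene good_box [376.9 438.1] 0.75 [0.823 0.319 0.09 ]
scene good_box [352.9 334.6] 0.73 [0.844 0.132 0.09 ]
scene good_box [263.6 379.8] 0.6 [0.622 0.147 0.09 ]
   box [304. 315.  63.  62.] 0.79
   box [356. 232.  52.  55.] 0.74
   box [410. 339.  60.  66.] 0.69
scene neighbour [243.9 270.6] 0.67 [ 0.656 -0.076  0.09 ]
   
[... 923 characters left out ...]
51 0.09 ]
   box [245. 152.  54.  53.] 0.98
   box [226. 221.  45.  43.] 0.62
   box [152. 161.  54.  51.] 0.57
top neighbour [225.8 350.3] 0.68 [ 0.653 -0.062  0.09 ]
   box [333. 198.  48.  52.] 0.8
top crate [290.8 475.3] 0.73 [ 0.515 -0.345  0.   ]
   box [195. 197. 253. 168.] 0.66
   box [436. 228.  97. 121.] 0.58
top bell [340.8 253.1] 0.97 [0.417 0.146 0.09 ]
   box [236. 322.  32.  36.] 0.95
   box [433. 227. 100. 122.] 0.5
top powder_tin [280.9 393.8] 0.59 [ 0.531 -0.149  0.09 ]
   box [380. 260.  38.  39.] 0.93
   box [332. 199.  50.  50.] 0.68
top coin_tin [319.1 175.2] 0.8 [0.472 0.333 0.   ]
top coin_tin [225.8 353.6] 0.55 [ 0.675 -0.076  0.   ]
   box [134. 289.  60.  52.] 0.57
```

View pics/top0.png

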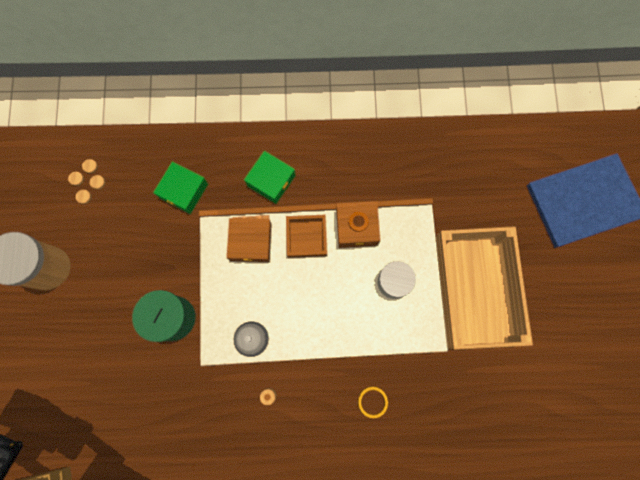

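View pics/scene0.png

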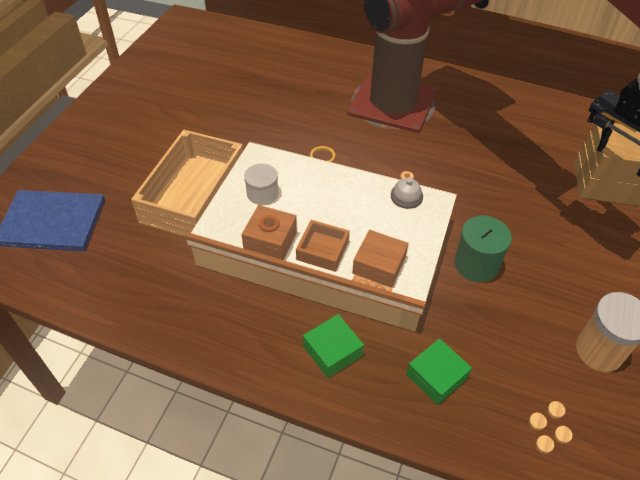

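The board is about y −0.23…0.27. The crate is on the −y side, beyond the display box (amber striker, top ≈(358,223)). The reject is at about (306,237), the good box at (249,240), the powder tin at (397,280) and the bell at (250,340). The two green boxes are decoys. I'll enlarge the picture once to get precise edges.

```bash
python3 - <<'E'
from h import *
i=cv2.imread("pics/top0.png")[195:375,190:460]
cv2.imwrite("pics/crop.png",cv2.resize(i,None,fx=2.96,fy=2.96,interpolation=cv2.INTER_CUBIC))
for p in((201,365),(447,351)): print(at("top",p,.09))
E
```

```text
[0.37299922 0.2510362  0.09      ]
[ 0.38536727 -0.24793068  0.09      ]
```

View pics/crop.png

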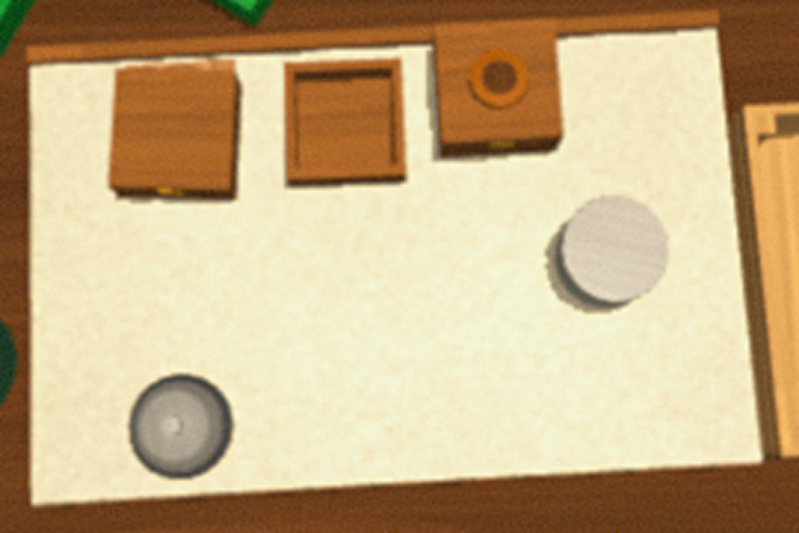

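```bash
python3 - <<'E'
from h import *
def w(u,v,z): return at("top",(190+u/2.96,195+v/2.96),z)[:2]
for n,z,ps in(("edge",.09,[(33,505),(763,462),(717,30),(30,64)]),("reject",.124,[(284,62),(400,60),(406,180),(287,186)]),("good",.135,[(117,67),(235,62),(236,190),(110,188)]),
 ("neigh",.145,[(434,27),(556,22),(562,138),(440,145)]),("tin",.148,[(614,249)]),("bellbase",.095,[(181,426)]),("crateL",.08,[(743,105),(770,457)])):
    P=np.array([w(*p,z) for p in ps]);print(n,P.mean(0).round(4),P.round(3).tolist())
    if len(P)==4:
        for a,b in((0,1),(3,2),(0,3),(1,2)) if n!="edge" else ((0,1),(3,2),(3,0),(2,1)):
            d=P[b]-P[a]; print('  ',np.linalg.norm(d).round(4),np.degrees(np.arctan2(d[0],-d[1])).round(1))
s=ctrl.read_state();R=Ro.from_euler("xyz",s["eef_rot"]).as_matrix();print(R.round(3))
E
```

```text
edge [0.5335 0.005 ] [[0.372, 0.251], [0.385, -0.249], [0.694, -0.242], [0.683, 0.26]]
   0.5004 1.5
   0.5019 1.2
   0.3114 -88.2
   0.3087 -88.5
reject [0.6258 0.0317] [[0.67, 0.073], [0.669, -0.009], [0.583, -0.01], [0.581, 0.072]]
   0.0818 -0.7
   0.0825 1.2
   0.0888 -89.5
   0.0861 -89.0
good [0.6235 0.1484] [[0.667, 0.188], [0.668, 0.106], [0.577, 0.106], [0.581, 0.192]]
   0.082 0.8
   0.086 -2.7
   0.0854 -92.6
   0.0905 -90.0
neigh [ 0.6453 -0.0753] [[0.686, -0.033], [0.687, -0.117], [0.605, -0.117], [0.603, -0.034]]
   0.0847 0.7
   0.0834 1.6
   0.0837 -89.2
   0.0823 -90.1
tin [ 0.5276 -0.1475] [[0.528, -0.148]]
bellbase [0.4211 0.1495] [[0.421, 0.15]]
crateL [ 0.5137 -0.2579] [[0.639, -0.259], [0.388, -0.257]]
[[-0.893  0.45  -0.   ]
 [ 0.45   0.893  0.   ]
 [ 0.     0.    -1.   ]]
```

```bash
python3 -m jog '[[[-0.25,-0.144,0,0,0,-0.02],[-0.5,-0.288,0,0,0,-0.04],[-0.75,-0.43,0,0,0,-0.06],[-1,-0.575,0,0,0,-0.078],[-1,-0.575,0,0,0,-0.078],[-1,-0.575,0,0,0,-0.078],[-1,-0.575,0,0,0,-0.078],[-1,-0.575,0,0,0,-0.078]]]' 0.4 10
python3 -m jog '[[[-0.13,-0.21,0,0,0,0],[-0.26,-0.42,0,0,0,0],[-0.39,-0.63,0,0,0,0],[-0.525,-0.845,0,0,0,0],[-0.525,-0.845,0,0,0,0],[-0.525,-0.845,0,0,0,0],[-0.525,-0.845,0,0,0,0],[-0.525,-0.845,0,0,0,0]]]'
python3 -m jog '[[[-0.13,-0.21,0,0,0,0],[-0.26,-0.42,0,0,0,0],[-0.39,-0.63,0,0,0,0],[-0.525,-0.845,0,0,0,0],[-0.525,-0.845,0,0,0,0],[-0.525,-0.845,0,0,0,0],[-0.525,-0.845,0,0,0,0],[-0.525,-0.845,0,0,0,0]]]'
python3 - <<'E'
from h import *
s=ctrl.read_state();print(s["clock"],s["q"].round(3),s["ee_pos"],s["eef_rot"],s["force"])
cv2.imwrite("pics/w1.png",optics.camera("wrist"))
for n in("reject","good_box","neighbour","powder_tin"):
  for x in nets.tip_of("wrist",n)[:2]: print(n,x,at("wrist",x["pixel"][::-1],.09,s))
E
```

```text
clock: 2.5
ee_pos: [0.4076, 0.3662, 0.1869]
eef_rot: [3.141, -0.0, -3.118]
force: [-0.5, 1.2, 0.4]
gripper_width: 0.364
clock: 3.3
ee_pos: [0.5161, 0.2007, 0.1868]
eef_rot: [3.141, -0.0, -3.116]
force: [0.3, 0.1, -0.5]
gripper_width: 0.298
clock: 4.1
ee_pos: [0.6253, 0.0344, 0.187]
eef_rot: [3.141, -0.0, -3.116]
force: [0.3, 0.3, -0.2]
gripper_width: 0.301
4.1 [-0.071  0.223  1.523  0.     1.396 -1.668] [0.62527153 0.0343798  0.18695306] [ 3.14132944e+00 -1.59118510e-04 -3.11578636e+00] [ 0.28728269  0.28888182 -0.18554684]
reject {'pixel': [233.8, 317.5], 'confidence': 0.68} [0.62956888 0.02919327 0.09      ]
good_box {'pixel': [234.7, 457.1], 'confidence': 0.7} [0.62729809 0.14815058 0.09      ]
good_box {'pixel': [331.1, 550.5], 'confidence': 0.7} [0.7181848  0.24771956 0.09      ]
neighbour {'pixel': [253.1, 192.5], 'confidence': 0.76} [ 0.64975547 -0.07859933  0.09      ]
powder_tin {'pixel': [105.1, 84.4], 'confidence': 0.73} [ 0.53130673 -0.15182788  0.09      ]
```

View pics/w1.png

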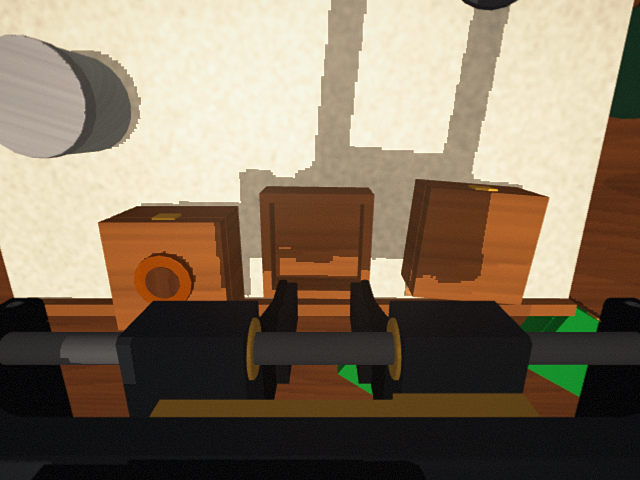

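The wrist view shows the reject centred under the slightly spread fingers, at about (317,240). The display box is to the image left and the good box to the right. Next I lower the fingers into the box and spread them against its inner walls.

```bash
python3 -m jog '[[[-0.012,-0.017,0.05,0,0,0],[-0.012,-0.017,0.12,0,0,0],[-0.012,-0.017,0.2,0,0,0],[-0.012,-0.017,0.27,0,0,0],[-0.012,-0.017,0.33,0,0,0],[-0.012,-0.017,0.38,0,0,0],[-0.012,-0.017,0.4,0,0,0],[-0.012,-0.017,0.4,0,0,0]]]'
python3 -m jog '[[[0,0,0,0,0,0],[0,0,0,0,0,0],[0,0,0,0,0,0],[0,0,0,0,0,0],[0,0,0,0,0,0],[0,0,0,0,0,0],[0,0,0,0,0,0],[0,0,0,0,0,0]]]' -0.2 8
python3 - <<'E'
from h import *
s=ctrl.read_state();print(s["ee_pos"],s["force"],s["gripper_width"])
t=optics.camera("top")[195:375,190:460];w=optics.camera("wrist")
a=cv2.resize(w,(400,300));b=cv2.resize(t,(400,267));cv2.imwrite("pics/g.png",np.hstack([a,np.vstack([b,np.zeros((33,400,3),np.uint8)])]))
E
```

```text
clock: 5.15
ee_pos: [0.628, 0.0291, 0.106]
eef_rot: [3.141, -0.001, -3.118]
force: [-0.4, 0.1, 1.1]
gripper_width: 0.297
clock: 5.95
ee_pos: [0.6284, 0.0291, 0.1068]
eef_rot: [-3.142, -0.0, -3.118]
force: [-0.6, -0.7, -0.7]
gripper_width: 0.6
[0.62839339 0.0290696  0.10680802] [-0.60868641 -0.65007998 -0.74772891] 0.6004879172346739
```

View pics/g.png

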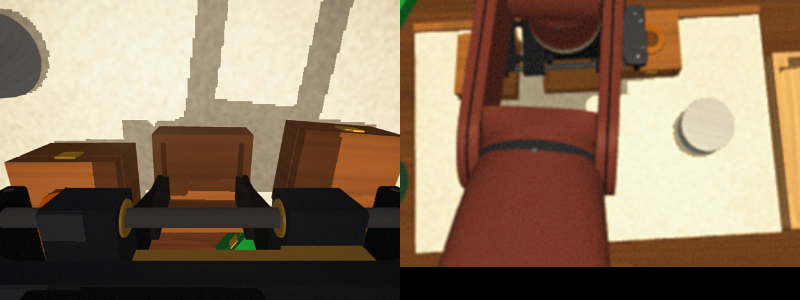

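```bash
python3 -m jog '[[[0,0,0,0,0,0],[0,0,0,0,0,0],[0,0,0,0,0,0],[0,0,0,0,0,0],[0,0,0,0,0,0],[0,0,0,0,0,0],[0,0,0,0,0,0],[0,0,0,0,0,0]]]' -0.7 8
python3 - <<'E'
from h import *
w=optics.camera("wrist")[150:450];cv2.imwrite("pics/g2.png",w)
E
```

```text
clock: 6.85
ee_pos: [0.6284, 0.0291, 0.1068]
eef_rot: [-3.142, -0.0, -3.118]
force: [-0.6, -0.5, 0.7]
gripper_width: 0.847
```

View pics/g2.png

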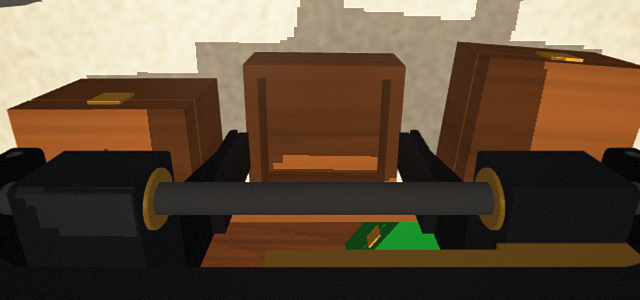

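```bash
python3 - <<'E'
from h import *
s=ctrl.read_state();m=optics.camera_model("wrist");H=np.array(m["hand_eye"]);print(H.round(3),m["k1"])
R=Ro.from_euler("xyz",s["eef_rot"]).as_matrix();p=s["ee_pos"]
def proj(P,tool=False):
    t=np.array(P) if tool else R.T@(np.array(P)-p)
    c=H[:3,:3].T@(t-H[:3,3]); return cv2.projectPoints(c[None],np.zeros(3),np.zeros(3),np.array(m["intrinsics"]),np.array([m["k1"],0,0,0.]))[0][0,0].round()
print("tcp",proj([0,0,0],1),[proj([0,y,0],1) for y in(-.052,-.037,.037,.052)])
for dx,dy in((-.042,-.042),(-.042,.042),(.042,.042),(.042,-.042)): print(proj([.628+dx,.03+dy,.124]))
for r,c in((180+150,245),(205,245),(205,405),(330,405)):print(at("wrist",(c,r),.124,s))
for x in nets.tip_of("wrist","reject"): print(x,at("wrist",x["pixel"][::-1],.09,s))
E
```

```text
[[ 0.    -0.955 -0.296  0.082]
 [ 1.     0.     0.    -0.   ]
 [-0.    -0.296  0.955 -0.198]
 [ 0.     0.     0.     1.   ]] -0.0020353126114339803
tcp [324. 273.] [array([236., 273.]), array([261., 273.]), array([387., 273.]), array([412., 273.])]
[245. 207.]
[410. 211.]
[396. 352.]
[251. 350.]
[ 0.65719944 -0.01515269  0.124     ]
[ 0.58489863 -0.01219599  0.124     ]
[0.58299665 0.06922015 0.124     ]
[0.65508647 0.07574781 0.124     ]
{'pixel': [265.3, 323.3], 'confidence': 0.8} [0.63005782 0.0287188  0.09      ]
```

```bash
python3 - <<'E'
from h import *
w=optics.camera("wrist")[190:390,180:460];s=optics.camera("scene")[150:310,230:430]
g=lambda i:np.clip(255*(i/255.)**.5,0,255).astype(np.uint8)
cv2.imwrite("pics/g3.png",np.hstack([cv2.resize(g(w),(400,286),interpolation=2),cv2.resize(g(s),(358,286),interpolation=2)]))
b=cv2.imread("pics/g.png")
E
```

```text
(no output)
```

View pics/g3.png

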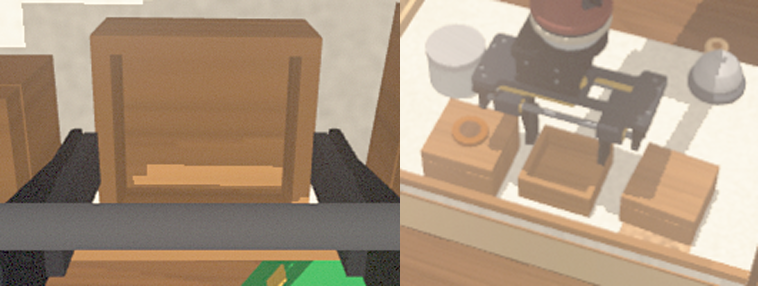

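The fingers seem to end above the box rim: the scene tips are at about (303,228) and (345,239), beside the front wall. I'll triangulate their height.

```bash
python3 - <<'E'
from h import *
s=ctrl.read_state();print(s["ee_pos"])
for px in((302.6,228),(344.5,239)):
    o,d=ray("scene",px); print("at x=.628",o+d*(.628-o[0])/d[0],"at z=.107",o+d*(.107-o[2])/d[2])
m=optics.camera_model("scene")
for y in(-.008-.007,.066+.007):
  for z in (.107,.14):
    print(y,z,cv2.projectPoints(np.array([[.6284,y,z]]),cv2.Rodrigues(np.array(m["R"]))[0],np.array(m["t"]),np.array(m["intrinsics"]),np.array([m["k1"],0,0,0.]))[0].ravel())
E
```

```text
[0.62841641 0.02906382 0.10684989]
at x=.628 [ 0.628      -0.0164215   0.13565614] at z=.107 [ 0.60557612 -0.02588657  0.107     ]
at x=.628 [0.628      0.07202027 0.14059072] at z=.107 [0.60157419 0.06408502 0.107     ]
-0.015 0.107 [303.3484847  237.47767881]
-0.015 0.14 [303.16067735 226.92760073]
0.07300000000000001 0.107 [344.2080248  249.93534671]
0.07300000000000001 0.14 [344.89111691 239.48056984]
```

```bash
python3 -m jog '[[[0,0,0,0,0,0],[0,0,0,0,0,0],[0,0,0,0,0,0],[0,0,0,0,0,0],[0,0,0,0,0,0],[0,0,0,0,0,0],[0,0,0,0,0,0],[0,0,0,0,0,0]]]' 0.4 8
python3 - <<'E'
from h import *
w=optics.camera("wrist")[190:390,180:460];s=optics.camera("scene")[170:290,270:390]
g=lambda i:np.clip(255*(i/255.)**.5,0,255).astype(np.uint8)
cv2.imwrite("pics/g4.png",np.hstack([cv2.resize(g(w),(400,286),interpolation=2),cv2.resize(g(s),(400,400),interpolation=2)[:286]]))
E
```

```text
clock: 7.85
ee_pos: [0.6284, 0.0291, 0.1068]
eef_rot: [3.142, -0.0, -3.118]
force: [0.0, 0.4, -0.1]
gripper_width: 0.312
```

View pics/g4.png

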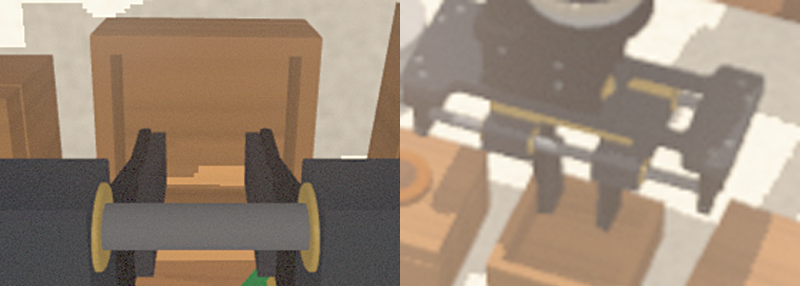

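The fingers hang inside the box's outline but above its floor: the tips triangulate about 25 mm above the reported TCP. I'll lower in small steps and watch the force.

```bash
python3 -m jog '[[[0,0,0.005,0,0,0],[0,0,0.01,0,0,0],[0,0,0.015,0,0,0],[0,0,0.02,0,0,0],[0,0,0.025,0,0,0],[0,0,0.03,0,0,0],[0,0,0.035,0,0,0],[0,0,0.04,0,0,0]]]'
python3 -m jog '[[[0,0,0.003,0,0,0],[0,0,0.006,0,0,0],[0,0,0.009,0,0,0],[0,0,0.012,0,0,0],[0,0,0.015,0,0,0],[0,0,0.018,0,0,0],[0,0,0.021,0,0,0],[0,0,0.024,0,0,0]]]'
```

```text
clock: 8.75
ee_pos: [0.6284, 0.029, 0.0987]
eef_rot: [-3.142, -0.0, -3.118]
force: [-0.3, -1.3, -0.1]
gripper_width: 0.302
clock: 9.55
ee_pos: [0.6284, 0.0291, 0.094]
eef_rot: [3.142, 0.0, -3.118]
force: [0.8, -0.5, -0.6]
gripper_width: 0.303
```

```bash
python3 -m jog '[[[0,0,0.005,0,0,0],[0,0,0.01,0,0,0],[0,0,0.015,0,0,0],[0,0,0.02,0,0,0],[0,0,0.025,0,0,0],[0,0,0.03,0,0,0],[0,0,0.035,0,0,0],[0,0,0.04,0,0,0]]]'
python3 -m jog '[[[0,0,0.003,0,0,0],[0,0,0.006,0,0,0],[0,0,0.009,0,0,0],[0,0,0.012,0,0,0],[0,0,0.015,0,0,0],[0,0,0.018,0,0,0],[0,0,0.02,0,0,0],[0,0,0.02,0,0,0]]]'
```

```text
clock: 10.35
ee_pos: [0.6284, 0.0291, 0.0859]
eef_rot: [-3.142, -0.0, -3.118]
force: [-0.1, 0.3, 0.9]
gripper_width: 0.3
clock: 11.15
ee_pos: [0.6283, 0.0291, 0.082]
eef_rot: [-3.142, -0.0, -3.118]
force: [0.6, -0.1, 0.4]
gripper_width: 0.3
```

```bash
python3 -m jog '[[[0,0,0,0,0,0],[0,0,0,0,0,0],[0,0,0,0,0,0],[0,0,0,0,0,0],[0,0,0,0,0,0],[0,0,0,0,0,0],[0,0,0,0,0,0],[0,0,0,0,0,0]]]' -0.2 8
```

```text
clock: 11.95
ee_pos: [0.6284, 0.0289, 0.082]
eef_rot: [-3.141, 0.0, -3.118]
force: [-0.1, -0.6, -0.3]
gripper_width: 0.601
```

```bash
python3 - <<'E'
from h import *
w=optics.camera("wrist")[170:390,160:480];s=optics.camera("scene")[170:290,250:410]
g=lambda i:np.clip(255*(i/255.)**.5,0,255).astype(np.uint8)
cv2.imwrite("pics/g5.png",np.hstack([cv2.resize(g(w),(400,275),interpolation=2),cv2.resize(g(s),(400,300),interpolation=2)[:275]]))
s=ctrl.read_state();print(s["ee_pos"],s["force"],s["gripper_width"])
E
```

```text
[0.62845539 0.02892143 0.08208329] [-0.41214658 -0.75587985  0.04665291] 0.5941662868264671
```

View pics/g5.png

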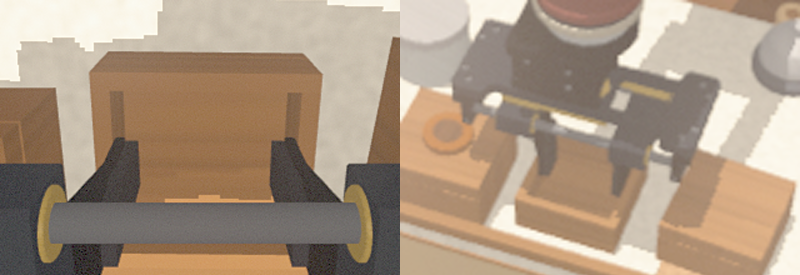

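The tips are now inside the box at z≈0.105, nearly touching the side walls. I'll open a little more to get a light inside grip.

```bash
python3 -m jog '[[[0,0,0,0,0,0],[0,0,0,0,0,0],[0,0,0,0,0,0],[0,0,0,0,0,0],[0,0,0,0,0,0],[0,0,0,0,0,0],[0,0,0,0,0,0],[0,0,0,0,0,0]]]' -0.6 8
```

```text
clock: 12.85
ee_pos: [0.6284, 0.0291, 0.0821]
eef_rot: [-3.142, 0.0, -3.118]
force: [0.2, -1.0, -0.2]
gripper_width: 0.599
```

```bash
python3 -m jog '[[[0.1,0,0,0,0,0],[0.22,0,0,0,0,0],[0.36,0,0,0,0,0],[0.5,0,0,0,0,0],[0.64,0,0,0,0,0],[0.78,0,0,0,0,0],[0.88,0,0,0,0,0],[0.93,0,0,0,0,0]]]'
python3 -m jog '[[[0,-0.02,0,0,0,0],[0,-0.04,0,0,0,0],[0,-0.06,0,0,0,0],[0,-0.09,0,0,0,0],[0,-0.12,0,0,0,0],[0,-0.15,0,0,0,0],[0,-0.15,0,0,0,0],[0,-0.15,0,0,0,0]]]'
python3 - <<'E'
from h import *
w=optics.camera("wrist");cv2.imwrite("pics/w2.png",w)
s=ctrl.read_state();print(s["ee_pos"],s["force"],s["gripper_width"])
for n in("reject","powder_tin"):
  for x in nets.tip_of("wrist",n)[:2]: print(n,x,at("wrist",x["pixel"][::-1],.09,s))
E
```

```text
clock: 13.65
ee_pos: [0.4413, 0.025, 0.0821]
eef_rot: [3.141, 0.0, -3.118]
force: [0.6, -0.6, -1.1]
gripper_width: 0.599
clock: 14.45
ee_pos: [0.4431, -0.0055, 0.0819]
eef_rot: [3.142, -0.0, -3.119]
force: [-0.2, -0.0, -1.3]
gripper_width: 0.603
[ 0.44305489 -0.00531966  0.08193252] [ 0.63584966  0.27580751 -0.5496169 ] 0.6052766255606192
reject {'pixel': [279.9, 321.4], 'confidence': 0.7} [ 0.44395794 -0.00676706  0.09      ]
```

View pics/w2.png

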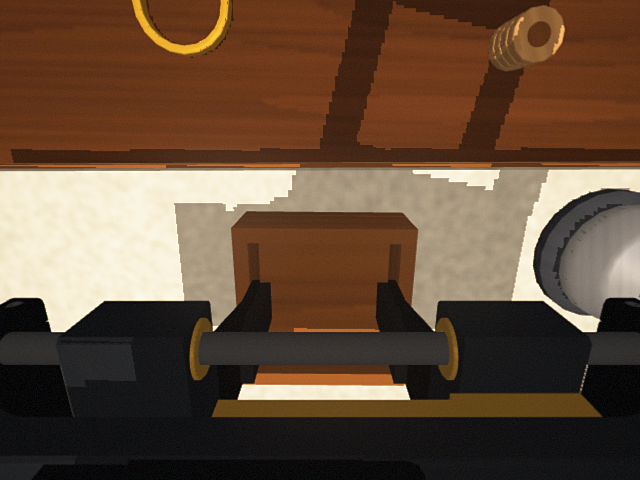

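The wrist view shows the box following in the grip (about (325,280)), with white shelf between it and the near edge. Next: along −y past the powder tin.

```bash
python3 -m jog '[[[0.01,-0.08,0,0,0,0],[0.015,-0.2,0,0,0,0],[0.02,-0.33,0,0,0,0],[0.022,-0.46,0,0,0,0],[0.025,-0.6,0,0,0,0],[0.028,-0.74,0,0,0,0],[0.03,-0.86,0,0,0,0],[0.03,-0.92,0,0,0,0]]]'
python3 - <<'E'
from h import *
s=ctrl.read_state();print(s["ee_pos"])
w=optics.camera("wrist")
for n in("reject","powder_tin"):
  for x in nets.tip_of("wrist",n)[:2]: print(n,x,at("wrist",x["pixel"][::-1],.09,s))
E
```

```text
clock: 15.4
ee_pos: [0.4415, -0.191, 0.0822]
eef_rot: [-3.141, 0.0, -3.12]
force: [-1.1, 0.0, -1.1]
gripper_width: 0.602
[ 0.44153952 -0.1909552   0.08220926]
reject {'pixel': [281.3, 320.9], 'confidence': 0.6} [ 0.44343298 -0.19266532  0.09      ]
powder_tin {'pixel': [408.0, 380.4], 'confidence': 0.94} [ 0.53130461 -0.1525135   0.09      ]
powder_tin {'pixel': [293.1, 327.4], 'confidence': 0.62} [ 0.45075282 -0.18876091  0.09      ]
```

```bash
python3 -m jog '[[[0.01,-0.08,0,0,0,0],[0.01,-0.18,0,0,0,0],[0,-0.3,0,0,0,0],[-0.02,-0.42,0,0,0,0],[-0.06,-0.54,0,0,0,0],[-0.1,-0.64,0,0,0,0],[-0.13,-0.71,0,0,0,0],[-0.15,-0.735,0,0,0,0]]]'
python3 - <<'E'
from h import *
s=ctrl.read_state();print(s["ee_pos"],s["gripper_width"])
w=optics.camera("wrist")
for n in("reject","powder_tin","crate"):
  for x in nets.tip_of("wrist",n)[:2]: print(n,x,at("wrist",x["pixel"][::-1],.09,s),at("wrist",x["pixel"][::-1],.0,s))
E
```

```text
clock: 16.35
ee_pos: [0.4753, -0.3361, 0.0819]
eef_rot: [-3.142, -0.0, -3.118]
force: [0.0, 0.8, -1.6]
gripper_width: 0.6
[ 0.47531394 -0.33610753  0.0818744 ] 0.5997688270579444
reject {'pixel': [281.2, 323.0], 'confidence': 0.76} [ 0.47697387 -0.33662288  0.09      ] [ 0.51664511 -0.33578246  0.        ]
```

```bash
python3 -m jog '[[[0,0,0.03,0,0,0],[0,0,0.07,0,0,0],[0,0,0.11,0,0,0],[0,0,0.15,0,0,0],[0,0,0.175,0,0,0],[0,0,0.175,0,0,0],[0,0,0.175,0,0,0],[0,0,0.175,0,0,0]]]'
python3 -m jog '[[[0,0,0,0,0,0],[0,0,0,0,0,0],[0,0,0,0,0,0],[0,0,0,0,0,0],[0,0,0,0,0,0],[0,0,0,0,0,0],[0,0,0,0,0,0],[0,0,0,0,0,0]]]' 0.5 8
python3 -m jog '[[[0,0,-0.1,0,0,0],[0,0,-0.25,0,0,0],[0,0,-0.4,0,0,0],[0,0,-0.55,0,0,0],[0,0,-0.7,0,0,0],[0,0,-0.7,0,0,0],[0,0,-0.7,0,0,0],[0,0,-0.7,0,0,0]]]'
python3 - <<'E'
from h import *
s=ctrl.read_state();print(s["ee_pos"],s["q"])
w=optics.camera("wrist");optics.camera("scene")
for c in("wrist","scene"):
 for x in nets.tip_of(c,"reject")[:2]: print(c,x,at(c,x["pixel"][::-1],.007,s))
E
```

```text
clock: 17.35
ee_pos: [0.4752, -0.3359, 0.0475]
eef_rot: [-3.141, 0.001, -3.118]
force: [-0.5, -0.4, -0.7]
gripper_width: 0.601
clock: 18.15
ee_pos: [0.4749, -0.3356, 0.047]
eef_rot: [-3.142, 0.0, -3.118]
force: [0.9, 0.6, -0.2]
gripper_width: 0.257
clock: 18.95
ee_pos: [0.4742, -0.335, 0.1856]
eef_rot: [3.14, -0.002, -3.118]
force: [-0.6, 0.6, 0.4]
gripper_width: 0.25
[ 0.47417592 -0.33497232  0.18555059] [-7.50825169e-01  1.17994793e-01  1.64475573e+00 -1.11864856e-05
  1.38117627e+00 -2.34492380e+00]
wrist {'pixel': [213.1, 323.3], 'confidence': 0.82} [ 0.47887057 -0.33495988  0.007     ]
scene {'pixel': [181.8, 204.2], 'confidence': 0.67} [ 0.47828909 -0.33714085  0.007     ]
scene {'pixel': [243.7, 272.4], 'confidence': 0.46} [ 0.59432902 -0.10420035  0.007     ]
```

The reject is down in the crate; both cameras agree on about (0.479, −0.336). Now over to the front of the good box.

```bash
python3 -m jog '[[[-0.03,0.15,0,0,0,0],[-0.06,0.35,0,0,0,0],[-0.1,0.55,0,0,0,0],[-0.15,0.8,0,0,0,0],[-0.19,1,0,0,0,0],[-0.19,1,0,0,0,0],[-0.19,1,0,0,0,0],[-0.19,1,0,0,0,0]]]' -0.2 10
python3 -m jog '[[[-0.03,0.2,0,0,0,0],[-0.06,0.4,0,0,0,0],[-0.1,0.6,0,0,0,0],[-0.15,0.8,0,0,0,0],[-0.19,1,0,0,0,0],[-0.19,1,0,0,0,0],[-0.19,1,0,0,0,0],[-0.19,1,0,0,0,0]]]'
python3 -m jog '[[[-0.03,0.15,0,0,0,0],[-0.06,0.3,0,0,0,0],[-0.08,0.4,0,0,0,0],[-0.08,0.4,0,0,0,0],[-0.08,0.4,0,0,0,0],[-0.08,0.4,0,0,0,0],[-0.08,0.4,0,0,0,0],[-0.08,0.4,0,0,0,0]]]'
python3 - <<'E'
from h import *
s=ctrl.read_state();print(s["ee_pos"],s["q"])
w=optics.camera("wrist");cv2.imwrite("pics/w3.png",w)
for n in("good_box","neighbour","bell"):
 for x in nets.tip_of("wrist",n)[:2]: print(n,x,at("wrist",x["pixel"][::-1],.09,s))
E
```

```text
clock: 19.95
ee_pos: [0.508, -0.1355, 0.1867]
eef_rot: [-3.141, -0.001, -3.119]
force: [0.3, -0.4, 1.2]
gripper_width: 0.596
clock: 20.75
ee_pos: [0.5415, 0.0643, 0.1867]
eef_rot: [-3.141, -0.001, -3.12]
force: [0.7, 0.0, 0.3]
gripper_width: 0.6
clock: 21.55
ee_pos: [0.5557, 0.1455, 0.1871]
eef_rot: [-3.141, 0.0, -3.12]
force: [-0.4, 0.6, -0.1]
gripper_width: 0.599
[0.55571583 0.1454655  0.18712371] [ 1.18848257e-01  1.00126005e-01  1.66115865e+00 -1.37608348e-04
  1.38023260e+00 -1.47395725e+00]
good_box {'pixel': [389.2, 295.1], 'confidence': 0.97} [0.71959936 0.12097255 0.09      ]
good_box {'pixel': [302.9, 324.4], 'confidence': 0.86} [0.62508635 0.14759626 0.09      ]
neighbour {'pixel': [324.6, 80.2], 'confidence': 0.91} [ 0.65233921 -0.07755732  0.09      ]
bell {'pixel': [57.8, 327.8], 'confidence': 0.72} [0.42411403 0.14549443 0.09      ]
bell {'pixel': [134.4, 507.3], 'confidence': 0.42} [0.47542953 0.28788096 0.09      ]
```

```bash
python3 -m jog '[[[0,0.01,0.08,0,0,0],[0,0.01,0.18,0,0,0],[0,0.01,0.28,0,0,0],[0,0.01,0.38,0,0,0],[0,0.01,0.46,0,0,0],[0,0.01,0.51,0,0,0],[0,0.01,0.525,0,0,0],[0,0.01,0.525,0,0,0]]]'
python3 -m jog '[[[-0.03,0,0,0,0,0],[-0.055,0,0,0,0,0],[-0.075,0,0,0,0,0],[-0.095,0,0,0,0,0],[-0.115,0,0,0,0,0],[-0.135,0,0,0,0,0],[-0.15,0,0,0,0,0],[-0.15,0,0,0,0,0]]]'
python3 -m jog '[[[-0.003,0,0,0,0,0],[-0.006,0,0,0,0,0],[-0.009,0,0,0,0,0],[-0.012,0,0,0,0,0],[-0.015,0,0,0,0,0],[-0.018,0,0,0,0,0],[-0.02,0,0,0,0,0],[-0.02,0,0,0,0,0]]]'
python3 - <<'E'
from h import *
s=ctrl.read_state();print(s["ee_pos"],s["force"])
w=optics.camera("wrist")
for n in("good_box","neighbour"):
 for x in nets.tip_of("wrist",n)[:2]: print(n,x,at("wrist",x["pixel"][::-1],.09,s))
E
```

```text
clock: 22.55
ee_pos: [0.5555, 0.1484, 0.0817]
eef_rot: [-3.142, -0.0, -3.118]
force: [-0.3, 1.3, -0.2]
gripper_width: 0.599
clock: 23.35
ee_pos: [0.5863, 0.1492, 0.082]
eef_rot: [3.141, 0.001, -3.118]
force: [0.3, -0.5, -0.5]
gripper_width: 0.599
clock: 24.15
ee_pos: [0.5897, 0.1492, 0.082]
eef_rot: [3.142, 0.0, -3.118]
force: [-1.4, -0.6, 0.2]
gripper_width: 0.602
[0.58969172 0.14919966 0.08195611] [-1.40736047 -0.57572912  0.15902702]
good_box {'pixel': [357.9, 322.3], 'confidence': 0.81} [0.64243322 0.14943401 0.09      ]
```

```bash
python3 -m jog '[[[-0.002,0,0,0,0,0],[-0.004,0,0,0,0,0],[-0.006,0,0,0,0,0],[-0.008,0,0,0,0,0],[-0.01,0,0,0,0,0],[-0.01,0,0,0,0,0],[-0.01,0,0,0,0,0],[-0.01,0,0,0,0,0]]]'
python3 -m jog '[[[-0.002,0,0,0,0,0],[-0.004,0,0,0,0,0],[-0.006,0,0,0,0,0],[-0.008,0,0,0,0,0],[-0.01,0,0,0,0,0],[-0.01,0,0,0,0,0],[-0.01,0,0,0,0,0],[-0.01,0,0,0,0,0]]]'
```

```text
clock: 25.1
ee_pos: [0.5917, 0.1492, 0.0821]
eef_rot: [-3.142, 0.0, -3.118]
force: [-0.6, 0.1, -0.6]
gripper_width: 0.598
clock: 25.9
ee_pos: [0.5922, 0.1492, 0.0821]
eef_rot: [-3.141, -0.003, -3.118]
force: [-7.0, -0.9, 4.7]
gripper_width: 0.599
```

```bash
python3 -m jog '[[[0.03,0,0,0,0,0],[0.1,0,0,0,0,0],[0.1,0,-0.1,0,0,0],[0.1,0,-0.25,0,0,0],[0.1,0,-0.4,0,0,0],[0.1,0,-0.525,0,0,0],[0.1,0,-0.525,0,0,0],[0.1,0,-0.525,0,0,0]]]'
python3 -m jog '[[[-0.06,0.06,0,0,0,0.02],[-0.12,0.12,0,0,0,0.04],[-0.18,0.19,0,0,0,0.06],[-0.24,0.25,0,0,0,0.08],[-0.3,0.32,0,0,0,0.1],[-0.365,0.387,0,0,0,0.12],[-0.365,0.387,0,0,0,0.125],[-0.365,0.387,0,0,0,0.125]]]'
python3 -m jog '[[[0,0,0,0,0,0.02],[0,0,0,0,0,0.04],[0,0,0,0,0,0.06],[0,0,0,0,0,0.08],[0,0,0,0,0,0.1],[0,0,0,0,0,0.12],[0,0,0,0,0,0.125],[0,0,0,0,0,0.125]]]'
python3 - <<'E'
from h import *
s=ctrl.read_state();print(s["ee_pos"],s["eef_rot"],s["q"])
optics.camera("wrist")
for n in("good_box","neighbour"):
 for x in nets.tip_of("wrist",n)[:3]: print(n,x,at("wrist",x["pixel"][::-1],.09,s))
E
```

```text
clock: 26.7
ee_pos: [0.5743, 0.1489, 0.1876]
eef_rot: [3.141, 0.003, -3.118]
force: [-0.4, 0.9, -0.2]
gripper_width: 0.601
clock: 27.5
ee_pos: [0.6439, 0.2281, 0.1843]
eef_rot: [-3.139, -0.002, 2.38]
force: [0.7, -0.0, -0.3]
gripper_width: 0.598
clock: 28.3
ee_pos: [0.6441, 0.2274, 0.1857]
eef_rot: [-3.14, 0.0, 1.595]
force: [1.2, -0.4, 0.0]
gripper_width: 0.596
[0.6440599  0.22742229 0.18568976] [-3.13987783e+00  4.32594596e-04  1.59466118e+00] [ 2.24156070e-01  3.60248583e-01  1.35786753e+00 -8.36576151e-05
  1.42524316e+00  2.00303798e-01]
good_box {'pixel': [122.0, 453.3], 'confidence': 0.9} [0.74186027 0.31540415 0.09      ]
good_box {'pixel': [315.0, 326.8], 'confidence': 0.83} [0.64857764 0.14581001 0.09      ]
good_box {'pixel': [307.2, 446.9], 'confidence': 0.71} [0.75691869 0.15648683 0.09      ]
neighbour {'pixel': [310.9, 327.1], 'confidence': 0.18} [0.64873809 0.14998725 0.09      ]
```

```bash
python3 -m jog '[[[0,0,0.08,0,0,0],[0,0,0.18,0,0,0],[0,0,0.28,0,0,0],[0,0,0.38,0,0,0],[0,0,0.46,0,0,0],[0,0,0.51,0,0,0],[0,0,0.52,0,0,0],[0,0,0.52,0,0,0]]]'
python3 -m jog '[[[-0.04,0,0,0,0,0],[-0.08,0,0,0,0,0],[-0.12,0,0,0,0,0],[-0.16,0,0,0,0,0],[-0.2,0,0,0,0,0],[-0.25,0,0,0,0,0],[-0.3,0,0,0,0,0],[-0.35,0,0,0,0,0]]]'
python3 -m jog '[[[-0.05,0,0,0,0,0],[-0.1,0,0,0,0,0],[-0.15,0,0,0,0,0],[-0.2,0,0,0,0,0],[-0.25,0,0,0,0,0],[-0.3,0,0,0,0,0],[-0.34,0,0,0,0,0],[-0.36,0,0,0,0,0]]]'
python3 - <<'E'
from h import *
s=ctrl.read_state();print(s["ee_pos"],s["force"])
optics.camera("wrist")
for n in("good_box","neighbour"):
 for x in nets.tip_of("wrist",n)[:3]: print(n,x,at("wrist",x["pixel"][::-1],.09,s))
E
```

```text
clock: 29.25
ee_pos: [0.6448, 0.2279, 0.083]
eef_rot: [-3.142, 0.0, 1.594]
force: [-0.5, -0.3, 0.3]
gripper_width: 0.601
clock: 30.05
ee_pos: [0.6464, 0.1571, 0.0831]
eef_rot: [3.142, -0.0, 1.594]
force: [-0.9, 1.6, 2.2]
gripper_width: 0.598
clock: 30.85
ee_pos: [0.6481, 0.0849, 0.0829]
eef_rot: [-3.141, 0.0, 1.593]
force: [0.9, 2.4, 1.7]
gripper_width: 0.597
[0.64806705 0.08488983 0.08293749] [0.92432657 2.38365909 1.73091425]
good_box {'pixel': [204.3, 508.1], 'confidence': 0.82} [0.74605064 0.12932839 0.09      ]
good_box {'pixel': [359.0, 319.6], 'confidence': 0.63} [0.64674218 0.02994096 0.09      ]
```

```bash
python3 -m jog '[[[-0.02,0,0,0,0,0],[-0.04,0,0,0,0,0],[-0.055,0,0,0,0,0],[-0.07,0,0,0,0,0],[-0.08,0,0,0,0,0],[-0.09,0,0,0,0,0],[-0.1,0,0,0,0,0],[-0.105,0,0,0,0,0]]]'
python3 -m jog '[[[-0.003,0,0,0,0,0],[-0.006,0,0,0,0,0],[-0.009,0,0,0,0,0],[-0.012,0,0,0,0,0],[-0.015,0,0,0,0,0],[-0.015,0,0,0,0,0],[-0.015,0,0,0,0,0],[-0.015,0,0,0,0,0]]]'
python3 -m jog '[[[-0.002,0,0,0,0,0],[-0.004,0,0,0,0,0],[-0.006,0,0,0,0,0],[-0.008,0,0,0,0,0],[-0.01,0,0,0,0,0],[-0.01,0,0,0,0,0],[-0.01,0,0,0,0,0],[-0.01,0,0,0,0,0]]]'
```

```text
clock: 31.8
ee_pos: [0.6486, 0.0648, 0.0831]
eef_rot: [3.142, 0.0, 1.594]
force: [0.1, 0.8, 0.4]
gripper_width: 0.601
clock: 32.6
ee_pos: [0.6487, 0.0618, 0.0831]
eef_rot: [3.142, 0.0, 1.594]
force: [0.3, 0.9, 0.2]
gripper_width: 0.602
clock: 33.4
ee_pos: [0.6487, 0.0599, 0.0831]
eef_rot: [3.142, 0.0, 1.594]
force: [0.1, 1.1, -0.3]
gripper_width: 0.599
```

```bash
python3 -m jog '[[[-0.002,0,0,0,0,0],[-0.004,0,0,0,0,0],[-0.006,0,0,0,0,0],[-0.008,0,0,0,0,0],[-0.01,0,0,0,0,0],[-0.01,0,0,0,0,0],[-0.01,0,0,0,0,0],[-0.01,0,0,0,0,0]]]'
python3 -m jog '[[[-0.002,0,0,0,0,0],[-0.004,0,0,0,0,0],[-0.006,0,0,0,0,0],[-0.008,0,0,0,0,0],[-0.01,0,0,0,0,0],[-0.01,0,0,0,0,0],[-0.01,0,0,0,0,0],[-0.01,0,0,0,0,0]]]'
```

```text
clock: 34.2
ee_pos: [0.6486, 0.0587, 0.0831]
eef_rot: [-3.142, -0.001, 1.594]
force: [-1.6, 4.3, 1.4]
gripper_width: 0.599
clock: 35.0
ee_pos: [0.6486, 0.0587, 0.0831]
eef_rot: [-3.141, -0.004, 1.595]
force: [-1.5, 11.0, 1.3]
gripper_width: 0.6
```

Firm stop (11 N) where the display box face was expected. I'll back off and check.

```bash
python3 -m jog '[[[0.03,0,0,0,0,0],[0.1,0,0,0,0,0],[0.2,0,0,0,0,0],[0.2,0,-0.1,0,0,0],[0.2,0,-0.25,0,0,0],[0.2,0,-0.4,0,0,0],[0.2,0,-0.55,0,0,0],[0.2,0,-0.7,0,0,0]]]'
python3 -m jog '[[[0.2,-0.2,0,0,0,0],[0.4,-0.4,0,0,0,0],[0.6,-0.6,0,0,0,0],[0.8,-0.8,0,0,0,0],[1,-1,0,0,0,0],[1,-1,0,0,0,0],[1,-1,0,0,0,0],[1,-1,0,0,0,0]]]'
python3 -m jog '[[[0.2,-0.1,0,0,0,0],[0.4,-0.2,0,0,0,0],[0.6,-0.3,0,0,0,0],[0.8,-0.4,0,0,0,0],[0.8,-0.5,0,0,0,0],[0.8,-0.5,0,0,0,0],[0.8,-0.5,0,0,0,0],[0.8,-0.5,0,0,0,0]]]'
python3 - <<'E'
from h import *
t=optics.camera("top");
for n in("reject","good_box","neighbour","bell","powder_tin","coin_tin"):
 for x in nets.tip_of("top",n)[:2]: print(n,x["pixel"],at("top",x["pixel"][::-1],0 if n=="coin_tin" else .007 if n=="reject" else .09).round(4))
sc=optics.camera("scene")
a=cv2.resize(t[195:375,190:550],(800,400),interpolation=2);b=cv2.resize(sc[185:285,220:370],(300,200),interpolation=2)
a2=np.zeros((600,800,3),np.uint8);a2[:400]=a;a2[400:,:300]=b
b=cv2.resize(t[195:260,260:390],(400,200),interpolation=2);a2[400:,310:710]=b
cv2.imwrite("pics/end.png",a2)
E
```

```text
clock: 35.8
ee_pos: [0.6478, 0.096, 0.2242]
eef_rot: [3.142, 0.001, 1.594]
force: [0.0, -0.5, 0.2]
gripper_width: 0.6
clock: 36.6
ee_pos: [0.4431, 0.2917, 0.2234]
eef_rot: [3.14, 0.001, 1.596]
force: [-0.2, -0.4, -0.4]
gripper_width: 0.601
clock: 37.4
ee_pos: [0.3412, 0.448, 0.2231]
eef_rot: [3.141, 0.0, 1.592]
force: [-0.2, -0.5, -0.3]
gripper_width: 0.598
reject [307.7, 471.4] [ 0.4765 -0.3308  0.007 ]
reject [226.5, 351.5] [ 0.6717 -0.0702  0.007 ]
good_box [190.8, 185.7] [0.742  0.2927 0.09  ]
good_box [181.8, 274.2] [0.7572 0.1003 0.09  ]
neighbour [226.7, 353.1] [ 0.651  -0.0683  0.09  ]
bell [342.4, 254.2] [0.414 0.144 0.09 ]
bell [305.6, 474.4] [ 0.4753 -0.3122  0.09  ]
powder_tin [281.0, 395.1] [ 0.5311 -0.1514  0.09  ]
coin_tin [318.5, 177.0] [0.4728 0.3295 0.    ]
```

View pics/end.png

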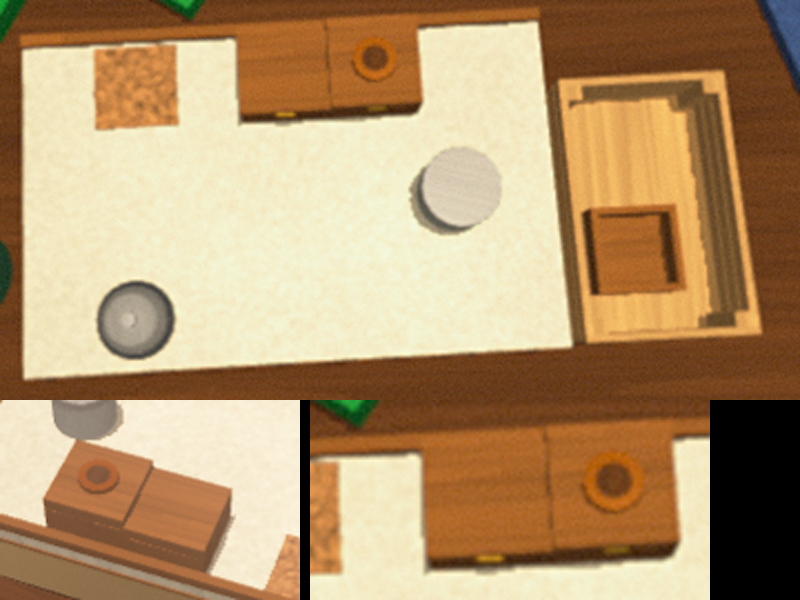

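The lidless box lies flat in the crate (about (635,250)). The lidded box is flush with the display box (seam at about (329,65)), with the fronts level and the back against the ledge. The bell and both tins haven't moved, so I'm handing in.

```bash
python3 -c "
from plant import ctrl
print(ctrl.close_job())"
```

```text
the job is handed in; nothing more can be done
None
```

I handed the job in at about 38 s of the 72 s allowed; the system gave no verdict.

- **Lidless box:** I spread the fingers lightly against its inner walls, dragged it forward and then along the shelf in front of the powder tin. I held it level past the shelf's end and released it low in the crate. The last pictures show it lying flat in the crate, about (0.477, −0.331).
- **Lidded box:** I pushed it back against the ledge with two fingers (7 N), then along the ledge until it stopped against the display box (11 N). In the last picture no gap shows, the fronts look level and it sits square.
- **Bell and tins:** their measured positions stayed within about 7 mm of the first reading, which is the detection scatter. The closest pass, by the powder tin, left about 6 mm.

**Checks that disagreed:**
- The fingertips sit about 24 mm above the reported TCP. I found this by triangulating from the scene camera, and worked from that height afterwards.
- In the last check the network did not report the lidded box itself, only the two green look-alikes. Its final position rests on the picture and the contact force.

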